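# Zero the dial scale before weighing

### The job

The finds scale does not read zero when it is empty. Lift the pail of sherds off the load plate and stand it upright on the desk beside the scale without spilling it; then, with the plate empty, turn the winged knob until the broad zero mark of the dial stands under the tip of the pointer, and let go. Leave the pad, pencil, brush and tape where they lie.

Things in the scene. Friction and masses are not known exactly. Their poses are not given: they have to be found in the camera images.
- scale: dial bench scale: cream housing, deck 50 mm high, fixed. Origin at desk level; in its frame the housing spans x -118..+92, y -155..+155 mm. Front (knob side) looks to its -x, towards the robot; round load plate on the right, axis at (-10, -89) mm; dial on the left, knob in front of it.
- dial_centre (a point): centre of the dial, at (16, 86, 74) mm in the scale's frame. The dial's round housing (radius 61 mm) leans 20 deg to the scale's -x: face normal (-0.342, 0, 0.940) in the scale's frame; rim 59 mm above the desk in front, 100 mm at the back. A clear window covers the dial card and the pointer.
- load_plate (a joint): how far the round steel load plate (120 mm diameter, top 80 mm above the desk when empty) is pressed down, m; 0 within 0.0006 when empty, about 0.01 m per kg; it springs back. The pointer turns clockwise 0.314 rad per mm of it.
- pointer_tip (a point): tip of the slim black pointer, 47 mm from the dial centre. The load alone turns the pointer; empty it stands within 0.2 rad of twelve o'clock (towards the scale's +x).
- zero_mark (a point): outer part of the zero mark, the one broad black bar (4 x 14 mm) among the 40 divisions of the white dial card, 47 mm from the dial centre and at the pointer's height. The knob turns the card: knob clockwise (from above), card clockwise, a third as far.
- zero_knob: black winged knob, upright axis at (-74, 86) mm in the scale's frame. Origin on the axis, 51.5 mm above the desk. Wing: bar along the knob's x, 60 mm long, 12 mm thick, 8 to 29 mm above the origin, on a round foot (radius 24 mm, 9 mm high). Turns with light friction (0.05 N m), stays where left; starts 0.7 to 2.8 rad too far clockwise, no stop near zero. Pinch it or push an end.
- pail: open aluminium pail, 94 mm diameter at the foot, 114 mm at the rim, 73 mm high, 0.3 to 0.65 kg, standing on the load plate with three sherds loose inside. Origin under the centre of its foot, z up; its arched handle is rigid and stands in the pail's y-z plane, the wire legs at y +-56 mm.
- pail_grip (a point): middle of the pail's handle, 135 mm above its foot: a level black sleeve of 17 mm diameter and 64 mm length along the pail's y axis, with about 50 mm free between it and the rim.
- find_a: pottery sherd 30x26x6 mm, loose on the pail's floor (4 mm thick). Origin under its centre.
- find_b: pottery sherd 26x21x9 mm, loose in the pail. Origin under its centre.
- find_c: pottery sherd 27x33x7 mm, loose in the pail. Origin under its centre.
- note_pad: green note pad 74x73x9 mm lying on the desk in front of the scale. Origin under its centre.
- pencil: green pencil 160 mm long, 7 mm thick, along its y axis, lying in front of the scale. Origin under its middle.
- brush: flat brush with a wooden handle, 180 mm long along its y axis, 15 mm high, lying near the desk's front edge on the right. Origin under its middle.
- tape: roll of masking tape lying flat, 100 mm diameter, 25 mm high, on the right behind the free patch of desk. Origin under its centre. The desk ends on the right at world y = -0.38.

How it is judged:
By the outcome, as a careful person would: the job done as asked, in the order asked, and still so for the second after the job is handed in, with the robot touching nothing.
It also fails if it takes over 58 s, if anything falls off the work surface, if the arm or the gripper's body presses on something with over 40 N, if the wrist force passes 120 N, or if a joint passes its speed limit or range.

### The arm

A 6-joint arm with a two-finger parallel gripper is mounted at the origin on a cart in front of the work surface, level with it; the furniture and walls round the work are solid. World frame = base frame: x ahead of the robot, y to its left, z up, the work surface at z = 0. Lengths are in m, angles in rad, forces in N, time in s.
With the tool pointing down it reaches from about 0.425 to 0.95 m from the base axis. Payload 3.5 kg.
Tool frame: the origin (TCP) lies midway between the tips of the shut fingers; the grasp point (between the pads) lies 19 mm behind it; z points along the fingers, y is the line along which they close (so a half turn about z gives the same grasp; the last joint's range is limited). The gripper opens to 85 mm and grips with 20 to 120 N. Pads are 22 mm wide; open, the fingers measure 114 mm over their backs; the gripper's body (76 mm by 85 mm) begins 54 mm behind the grasp point. The pads swing forward as they close: fully open they stand 13 mm farther back than shut.
Start: joints at [-1.426, 0.286, 1.577, -0, 1.279, -0.15], TCP at [0.196, -0.646, 0.231] pointing down, gripper open.
Joint ranges: [-2.77, 2.77], [-0.9, 2.22], [0.21, 2.48], [-1.53, 4.67], [0.24, 2.81], [-2.84, 2.84]. Speed limits (rad/s): [2.79, 2.79, 3.14, 3.14, 3.14, 3.14].

### API

Orientations are given as a unit quaternion [x, y, z, w].
In Python, from plant import ctrl gives the robot as it stands.
- The arm moves only by the tool send_rows, never from a script. Its argument "series" is a list that holds one entry, the list of rows, each a list of 7 numbers: the shift along the tool's x, y, z in cm, then the turn, a rotation vector about the tool's x, y, z in rad, then the opening, from -1 (shut) to 1 (fully open). In form: [[[x, y, z, rx, ry, rz, jaw], ...]]. A call has 1 to 10 rows; each row shifts and turns the commanded pose from where the row before left it, along the tool's axes as they then stand; what a row does not reach is not made up. A row lasts 1/8 s, in which the tool goes at most 62.5 mm and 10.7 degrees, less where a joint would pass 70% of its speed; a pose out of reach is approached as far as the arm can. A call is refused whole if a number of a shift passes 6.25 or a number of a turn 0.188, either way. A call with a gripper value outside its range is refused whole. The fingers move at their own pace and stop on an object; "force" is the grip in N (left out, the last holds). Time passes only in rows, so rows that do not move let the fingers close. It gives the time, the measured TCP pose, the force, the opening and the grip force at its end, in the units of the state.
- ctrl.get_state(): the state, without advancing time (a new reading comes with each control period).
- ctrl.read_camera(name): name is "scene" or "top" or "wrist"; returns a dict with "img" (420x560x3 uint8, red, green, blue), "fx", "fy", "cx", "cy" (pixels), "k1" (the pictures are not rectified: a ray, as slopes to the right and down, at radius r is drawn at 1 + k1 r^2 times it, then the intrinsics apply), "R" (3x3) and "t" (3): a world point X has camera coordinates R X + t; the wrist camera has in their place "hand_eye" (4x4, takes a point from camera to tool coordinates, whose origin is the TCP and whose axes are the flange's). Camera axes: x right, y down, z forward; pixel columns grow to the right and rows downward; lengths in m; the calibration is good to about 2 mm. A picture is of the moment at which its call begins: read the wrist's pose just before it. There is no depth.
- ctrl.sign_off(): hands the job in; it is judged then, once.
The state is a dict: "time": time; "qpos": joint angles; "dq": joint speeds; "joint_efforts": joint torques, N m; "eef_pos": TCP position; "tcp_rot": TCP orientation; "contact_force": force on the tool from outside, world axes, zero at the start; "wrist_torque": the same for the moment, N m; "opening": opening from 0.0 (shut) to 1.0 (fully open); "finger_force": force on a finger pad.
Only numpy, scipy, OpenCV 4.12 (cv2) and the standard library are available. Lean on these libraries where they do the work, as an engineer would, in place of code of your own. Each camera call takes 0.05 s, during which the arm holds its last target. There are 200 camera calls.

## Working session

There is one attempt and no reset: what is moved stays moved. The work goes in short steps, Python scripts to look and compute and a tool call to move; the robot and the scene stay as the last step left them, time stands still between calls to the robot, and variables do not carry over. Pictures are saved under pics/ and viewed, at most 10 in all, crops included, and the job is handed in when it is done.

Besides the shell and the picture viewer there is one more tool, called after "Request:" as name(argument=value, ...) on one line, values as JSON. send_rows: Moves the arm, as the interface text tells. Its arguments: {"type":"object","properties":{"series":{"type":"array"},"force":{"type":"number"}},"required":["series"]}

```bash
mkdir -p pics; cat > h.py <<'E'
import numpy as np, cv2
from plant import ctrl
from scipy.spatial.transform import Rotation as Ro
def look(n,f=None):
    s=ctrl.get_state(); c=ctrl.read_camera(n); c['s']=s
    if n=='wrist':
        T=np.eye(4); T[:3,:3]=Ro.from_quat(s['tcp_rot']).as_matrix(); T[:3,3]=s['eef_pos']
        M=np.linalg.inv(T@np.array(c['hand_eye'])); c['R']=M[:3,:3]; c['t']=M[:3,3]
    c['R']=np.array(c['R']); c['t']=np.array(c['t'])
    if f: cv2.imwrite('pics/'+f,cv2.cvtColor(c['img'],cv2.COLOR_RGB2BGR)); np.savez('pics/'+f[:-4],**{k:c[k] for k in('img','fx','fy','cx','cy','k1','R','t')})
    return c
def load(f):
    z=np.load('pics/'+f); return {k:(z[k] if z[k].ndim else float(z[k])) for k in z.files}
def ray(c,u,v):
    K=np.array([[c['fx'],0,c['cx']],[0,c['fy'],c['cy']],[0,0,1]])
    p=np.array([(u-c['cx'])/c['fx'],(v-c['cy'])/c['fy']]); q=p.copy()
    for _ in range(30): q=p/(1+c['k1']*(q@q))
    d=c['R'].T@np.array([q[0],q[1],1]); return -c['R'].T@c['t'], d/np.linalg.norm(d)
def onz(c,u,v,z):
    o,d=ray(c,u,v); return o+d*(z-o[2])/d[2]
def onplane(c,u,v,p,n):
    o,d=ray(c,u,v); return o+d*((p-o)@n)/(d@n)
def tri(obs):
    A=np.zeros((3,3));b=np.zeros(3);L=[]
    for c,u,v in obs:
        o,d=ray(c,u,v);P=np.eye(3)-np.outer(d,d);A+=P;b+=P@o;L.append((P,o))
    X=np.linalg.solve(A,b); return X,[np.linalg.norm(P@(X-o))*1e3 for P,o in L]
def proj(c,X):
    p=c['R']@np.asarray(X)+c['t'];q=p[:2]/p[2];q=q*(1+c['k1']*(q@q));return np.array([c['fx']*q[0]+c['cx'],c['fy']*q[1]+c['cy']])
E
python3 -c "
from h import *
a=look('scene','s0.png');b=look('top','t0.png')
for c in(a,b): print(c['fx'],c['k1'],-c['R'].T@c['t'],c['R'][2])
print(a['s'])"
```

```text
403.08605348971724 -0.09398660784517145 [0.24293486 0.36359908 0.80832068] [ 0.31201377 -0.56428173 -0.76435171]
481.7927361357141 0.040350444722733664 [ 0.36517541 -0.11685781  1.06425171] [ 0.134649    0.02697111 -0.99052623]
{'time': 0.0, 'qpos': array([-1.42602152e+00,  2.87160403e-01,  1.57819969e+00,  2.92904957e-05,
        1.27858261e+00, -1.49968973e-01]), 'dq': array([ 6.54165227e-04, -3.32218443e-04, -1.26134172e-03, -7.23255280e-05,
       -8.00966695e-04, -1.40125081e-03]), 'joint_efforts': array([-4.05894398e-04, -4.05981624e+01, -2.92628825e+01, -1.49699686e-04,
        5.82716981e-03,  7.15258039e-06]), 'eef_pos': array([ 0.19604255, -0.64521316,  0.2299384 ]), 'tcp_rot': array([ 9.89160342e-01,  1.46834728e-01,  1.70710305e-05, -1.17498278e-03]), 'contact_force': array([-0.22181426,  0.50900035, -0.40799964]), 'wrist_torque': array([-0.01135419, -0.02902201,  0.00130199]), 'finger_force': 0.0, 'opening': 1.0003152822612613}
```

View pics/s0.png

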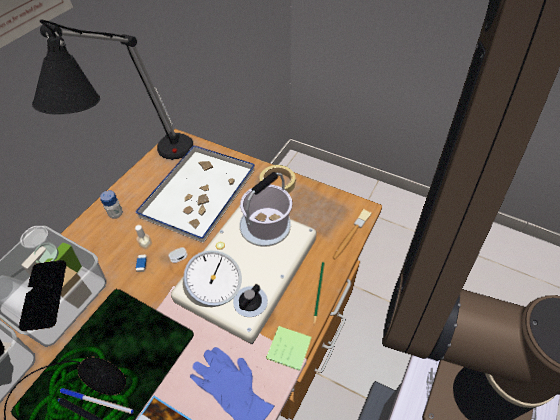

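View pics/t0.png

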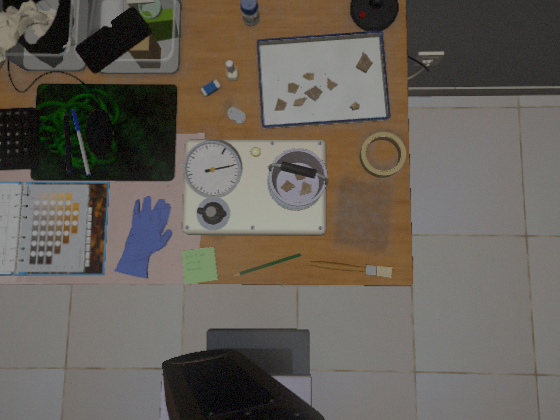

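The top view shows the scale housing at about (183..326, 139..234), the dial at (213,168), the knob at (212,213), the pail at (296,178) with its black sleeve from about (277,164) to (315,177), the free patch at (362,213) and the tape at (382,153). In the scene view the sleeve is at about (265,183) and the knob at (250,298).

```bash
cat > m1.py <<'E'
from h import *
a=load('s0.npz');b=load('t0.npz')
def blob(c,box,th):
    x0,y0,x1,y1=box; g=c['img'][y0:y1,x0:x1].max(2); m=(g<th).astype(np.uint8)
    n,l,s,ce=cv2.connectedComponentsWithStats(m); i=1+np.argmax(s[1:,4])
    r=cv2.minAreaRect(np.argwhere(l==i)[:,::-1].astype(np.float32)); bp=cv2.boxPoints(r)+[x0,y0]
    e=np.linalg.norm(bp-np.roll(bp,-1,0),axis=1); k=np.argmin(e[:2])
    ends=[(bp[k]+bp[(k+1)%4])/2,(bp[(k+2)%4]+bp[(k+3)%4])/2]
    return ce[i]+[x0,y0],ends,r,s[i]
for th in(45,60):
    A=blob(a,(240,165,290,205),th);B=blob(b,(262,150,330,190),th)
    print(th,A,B); print(tri([(a,*A[0]),(b,*B[0])]))
    for e in A[1]:
        for f in B[1]: print('end',tri([(a,*e),(b,*f)]))
# housing in top view
im=b['img'].astype(int);hsv=cv2.cvtColor(b['img'],cv2.COLOR_RGB2HSV)
print(hsv[225,280],hsv[250,280],hsv[150,335])
m=((hsv[...,1]<60)&(hsv[...,2]>170)).astype(np.uint8);m[:130]=0;m[240:]=0;m[:,:175]=0;m[:,335:]=0
cnt=max(cv2.findContours(m,0,2)[0],key=cv2.contourArea);r=cv2.minAreaRect(cnt);print(r)
for p in cv2.boxPoints(r): print(p,onz(b,*p,.05))
big=cv2.hconcat([cv2.resize(b['img'][130:240,175:335],None,fx=5,fy=5,interpolation=2)])
cv2.imwrite('pics/c1.png',big[:,:,::-1])
E
python3 m1.py
```

```text
45 (array([264.70050761, 182.52284264]), [array([275.31147766, 173.57377195]), array([253.77048874, 191.52459431])], ((24.540983200073242, 17.549182891845703), (7.682213306427002, 28.04007911682129), 50.194427490234375), array([ 12,   7,  25,  22, 197], dtype=int32)) (array([299.35885167, 170.00956938]), [array([281.17647171, 165.29411888]), array([314.35293961, 173.58823586])], ((35.764705657958984, 19.441177368164062), (34.1975212097168, 8.731282234191895), 14.03624439239502), array([ 19,  12,  35,  16, 209], dtype=int32))
(array([ 0.5504421 , -0.12932742,  0.21003398]), [np.float64(0.7143036573411485), np.float64(0.7143036573408688)])
end (array([ 0.52782627, -0.10288368,  0.2759779 ]), [np.float64(15.971267340827735), np.float64(15.97126734082787)])
end (array([ 0.54141245, -0.15639869,  0.21676187]), [np.float64(0.393520405923893), np.float64(0.39352040592405935)])
end (array([ 0.55824836, -0.09671635,  0.21021329]), [np.float64(0.1481235894707185), np.float64(0.14812358947066942)])
end (array([ 0.57433147, -0.15238785,  0.14437185]), [np.float64(18.622238595675), np.float64(18.
[... 693 characters left out ...]
.10197074,  0.27780255]), [np.float64(16.682179156847074), np.float64(16.682179156846885)])
end (array([ 0.54145156, -0.15817989,  0.21562945]), [np.float64(0.3765273881936534), np.float64(0.37652738819379594)])
end (array([ 0.55880082, -0.09548377,  0.21022421]), [np.float64(0.13540733237502134), np.float64(0.13540733237504252)])
end (array([ 0.57574053, -0.15396775,  0.14102126]), [np.float64(19.65991333134248), np.float64(19.659913331342246)])
[ 33  17 167] [ 16 137 128] [ 15 142 122]Traceback (most recent call last):
  File "m1.py", line 19, in <module>
    cnt=max(cv2.findContours(m,0,2)[0],key=cv2.contourArea);r=cv2.minAreaRect(cnt);print(r)
ValueError: max() iterable argument is empty
```

```bash
sed -i "s/>170)/>120)/" m1.py; cat >> m1.py <<'E'
# tape, knob, patch, pad, pencil reference points
for n,p,z in [('patch',(362,213),0),('patchL',(337,213),0),('patchR',(388,213),0),('patchB',(362,180),0),('patchF',(362,246),0),('tape',(382,154),.025),('deskR',(411,213),0),('brush',(350,266),.01),('front',(300,284),0)]: print(n,onz(b,*p,z).round(4))
E
python3 m1.py | tail -15
```

```text
[ 33  17 167] [ 16 137 128] [ 15 142 122]
((251.0, 186.0), (106.0, 152.0), 90.0)
[175. 133.] [0.66604935 0.13882634 0.05      ]
[327. 133.] [ 0.66592946 -0.19153675  0.05      ]
[327. 239.] [ 0.43660465 -0.19009498  0.05      ]
[175. 239.] [0.43514683 0.13069755 0.05      ]
patch [ 0.4981 -0.2713  0.    ]
patchL [ 0.4979 -0.2162  0.    ]
patchR [ 0.4983 -0.3284  0.    ]
patchB [ 0.5724 -0.2725  0.    ]
patchF [ 0.4252 -0.2701  0.    ]
tape [ 0.6256 -0.3133  0.025 ]
deskR [ 0.4985 -0.3785  0.    ]
brush [ 0.3813 -0.2421  0.01  ]
front [ 0.3418 -0.1343  0.    ]
```

```bash
sleep 2; ls pics
```

```text
c1.png
s0.npz
s0.png
t0.npz
t0.png
```

View pics/c1.png

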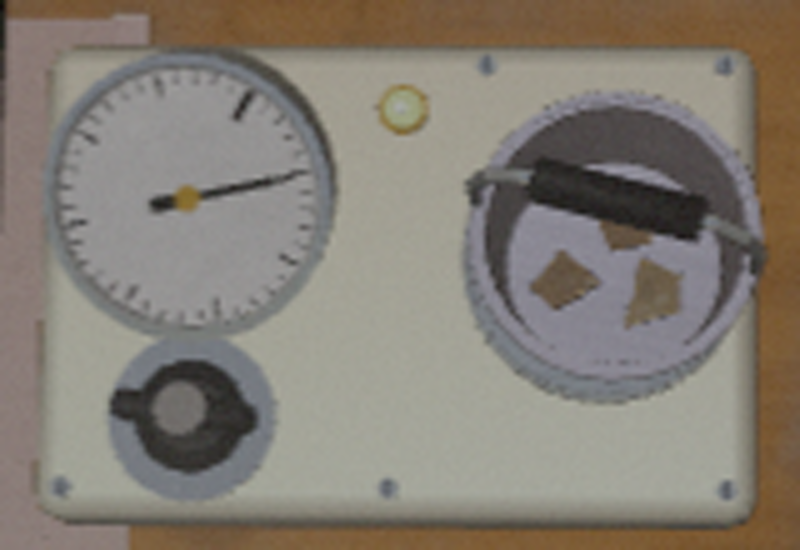

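The crop shows the zero mark at crop (243,105), the dial hub at (187,199) and the pointer tip at (305,173). The knob wing runs roughly from (112,405) to (257,418) and the sleeve from (530,170) to (705,225). The mark is about 0.55 rad clockwise of twelve. The sleeve centre is at about (0.550, -0.127, 0.212), yawed -15.5°.

Request:
send_rows(series=[[[0, 0, -1.5, 0, 0, -0.168, 1], [0, 0, -1.5, 0, 0, -0.168, 1], [0, 0, -1.5, 0, 0, -0.168, 1], [0, 0, -1.5, 0, 0, -0.168, 1], [0, 0, -1.5, 0, 0, -0.168, 1], [0, 0, 0, 0, 0, -0.168, 1]]], force=50)

```text
time: 0.85
eef_pos: [0.1962, -0.6463, 0.3077]
tcp_rot: [0.794, 0.609, -0.001, 0.001]
contact_force: [-0.1, 0.9, 0.7]
opening: 1.003
finger_force: 0.0
```

Request:
send_rows(series=[[[4, 1.4, 0, 0, 0, 0, 1], [5, 1.7, 0, 0, 0, 0, 1], [5, 1.7, 0, 0, 0, 0, 1], [5, 1.7, 0, 0, 0, 0, 1], [5, 1.7, 0, 0, 0, 0, 1], [5, 1.7, 0, 0, 0, 0, 1], [5, 1.7, 0, 0, 0, 0, 1], [5, 1.7, 0, 0, 0, 0, 1], [5, 1.7, 0, 0, 0, 0, 1], [5, 1.7, 0, 0, 0, 0, 1]]])

```text
time: 2.1
eef_pos: [0.4874, -0.2159, 0.3059]
tcp_rot: [0.795, 0.606, -0.0, -0.0]
contact_force: [-0.1, -0.4, -0.8]
opening: 0.997
finger_force: 0.0
```

```bash
python3 - <<'E'
from h import *
c=look('wrist','w1.png');s=c['s'];R=Ro.from_quat(s['tcp_rot']).as_matrix()
print(s['time'],s['eef_pos'],R.round(4).tolist(),s['qpos'])
print(R.T@(np.array([.550,-.127,.193])-s['eef_pos'])*100)
E
```

```text
2.1 [ 0.48744532 -0.21586953  0.30588456] [[0.2649, 0.9643, -0.0004], [0.9643, -0.2649, 0.0003], [0.0001, -0.0005, -1.0]] [-6.07304846e-01 -7.92754529e-02  1.83715887e+00 -2.42521181e-05
  1.38420718e+00 -3.39226234e-01]
[10.22483544  3.68349998 11.28816277]
```

View pics/w1.png

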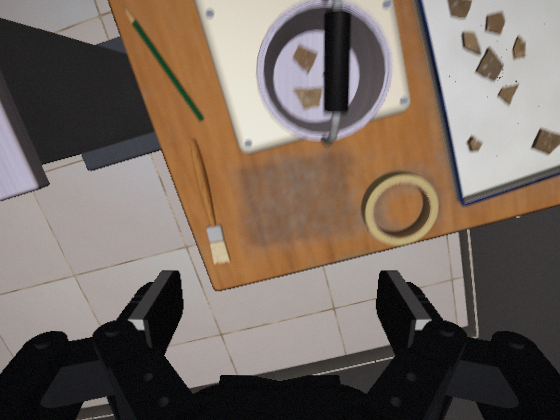

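The wrist view shows the sleeve upright at column ~337, rows 12..110, parallel to tool x. The patch is at (300,195), the tape at (400,208) and the brush at (212,210). I'll cross-check the sleeve height with the wrist ray.

```bash
python3 - <<'E'
from h import *
c=load('w1.npz');a=load('s0.npz');b=load('t0.npz')
g=c['img'][:125,315:360].max(2); m=(g<45).astype(np.uint8); n,l,s,ce=cv2.connectedComponentsWithStats(m); i=1+np.argmax(s[1:,4]); u,v=ce[i]+[315,0]; v=s[i,1]+s[i,3]/2;print(u,v,s[i])
print(tri([(c,u,v),(a,264.8,182.5),(b,297.9,169.4)]), onz(c,u,v,.2115))
for p in [(246,160),(350,155),(355,230),(252,243)]: print(onz(c,*p,0).round(3))
print('tape',onz(c,400,208,.025))
E
```

```text
336.4412737799835 60.5 [   9    9   27  103 2418]
(array([ 0.54952637, -0.12627748,  0.2138188 ]), [np.float64(0.6903499060579397), np.float64(0.41283757076202743), np.float64(0.7979577093398873)]) [ 0.54983079 -0.12544407  0.2115    ]
[ 0.445 -0.2    0.   ]
[ 0.579 -0.231 -0.   ]
[ 0.564 -0.337  0.   ]
[ 0.418 -0.317  0.   ]
tape [ 0.62505957 -0.31136954  0.025     ]
```

Request:
send_rows(series=[[[3.5, 1.2, 1, 0, 0, 0, 1], [3.5, 1.2, 1, 0, 0, 0, 1], [3.3, 1.2, 1, 0, 0, 0, 1], [0, 0, 2, 0, 0, 0, 1], [0, 0, 2.2, 0, 0, 0, 1], [0, 0, 2, 0, 0, 0, 1], [0, 0, 2, 0, 0, 0, 1], [0, 0, 0, 0, 0, 0, 1]]])

```text
time: 3.15
eef_pos: [0.5474, -0.1277, 0.1917]
tcp_rot: [0.795, 0.606, -0.001, -0.002]
contact_force: [-0.2, 0.6, 0.0]
opening: 1.001
finger_force: 0.0
```

Request:
send_rows(series=[[[0, 0, 0, 0, 0, 0, -1], [0, 0, 0, 0, 0, 0, -1], [0, 0, 0, 0, 0, 0, -1], [0, 0, 0, 0, 0, 0, -1], [0, 0, 0, 0, 0, 0, -1], [0, 0, 0, 0, 0, 0, -1], [0, 0, 0, 0, 0, 0, -1]]], force=60)

```text
time: 4.03
eef_pos: [0.5493, -0.1281, 0.1946]
tcp_rot: [0.795, 0.606, 0.0, 0.001]
contact_force: [0.8, -1.3, 0.5]
opening: 0.174
finger_force: 58.5
```

Request:
send_rows(series=[[[0, 0, -0.3, 0, 0, 0, -1], [0, 0, -0.7, 0, 0, 0, -1], [0, 0, -1, 0, 0, 0, -1], [0, 0, -1, 0, 0, 0, -1], [0, 0, -1, 0, 0, 0, -1], [0, 0, -0.7, 0, 0, 0, -1], [0, 0, -0.3, 0, 0, 0, -1], [0, 0, 0, 0, 0, 0, -1]]])

```text
time: 5.03
eef_pos: [0.5489, -0.1278, 0.2445]
tcp_rot: [0.795, 0.606, 0.0, 0.0]
contact_force: [0.1, -0.8, -3.8]
opening: 0.175
finger_force: 58.5
```

Request:
send_rows(series=[[[-0.5, -0.1, 0, 0, 0, 0, -1], [-1, -0.1, 0, 0, 0, 0, -1], [-1.5, -0.2, 0, 0, 0, 0, -1], [-2, -0.2, 0, 0, 0, 0, -1], [-2, -0.2, 0, 0, 0, 0, -1], [-2, -0.2, 0, 0, 0, 0, -1], [-2, -0.2, 0, 0, 0, 0, -1], [-2, -0.2, 0, 0, 0, 0, -1], [-1.5, -0.2, 0, 0, 0, 0, -1], [-1, -0.2, 0, 0, 0, 0, -1]]])

```text
time: 6.28
eef_pos: [0.4901, -0.2734, 0.2443]
tcp_rot: [0.795, 0.606, 0.0, -0.0]
contact_force: [0.7, 0.6, -4.0]
opening: 0.174
finger_force: 58.5
```

```bash
python3 - <<'E'
from h import *
c=look('top','t1.png');a=look('scene','s1.png');s=c['s']
print(s['eef_pos'],s['contact_force'],s['wrist_torque'],s['opening'])
cv2.imwrite('pics/c2.png',cv2.hconcat([cv2.resize(c['img'][100:300,250:450],(400,400)),cv2.resize(a['img'][140:340,180:380],(400,400))])[:,:,::-1])
E
```

```text
[ 0.49011944 -0.27344718  0.24429737] [ 0.67050532  0.63348022 -3.95439453] [ 0.01723283 -0.00737694 -0.00845878] 0.17445255392314735
```

View pics/c2.png

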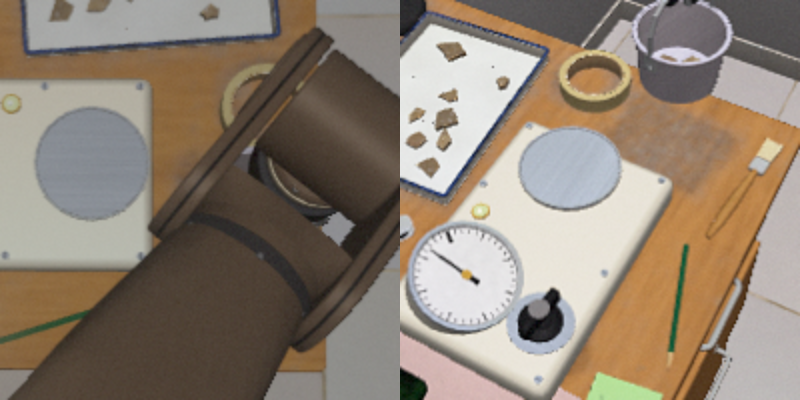

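The pail hangs clear and upright in the right panel, around (685,60), above the patch, and the plate is empty. Its foot should be about 125 mm above the desk, so I lower it.

Request:
send_rows(series=[[[0, 0, 0.5, 0, 0, 0, -1], [0, 0, 1.2, 0, 0, 0, -1], [0, 0, 1.8, 0, 0, 0, -1], [0, 0, 1.8, 0, 0, 0, -1], [0, 0, 1.8, 0, 0, 0, -1], [0, 0, 1.8, 0, 0, 0, -1], [0, 0, 1.4, 0, 0, 0, -1], [0, 0, 0.8, 0, 0, 0, -1], [0, 0, 0.5, 0, 0, 0, -1], [0, 0, 0.2, 0, 0, 0, -1]]])

```text
time: 7.62
eef_pos: [0.4907, -0.2727, 0.1265]
tcp_rot: [0.795, 0.606, 0.0, 0.0]
contact_force: [-0.5, -0.2, -5.2]
opening: 0.177
finger_force: 58.6
```

Request:
send_rows(series=[[[0, 0, 0.2, 0, 0, 0, -1], [0, 0, 0.2, 0, 0, 0, -1], [0, 0, 0, 0, 0, 0, -1]]])

```text
time: 8.0
eef_pos: [0.4905, -0.2725, 0.1224]
tcp_rot: [0.795, 0.606, 0.0, -0.0]
contact_force: [-0.2, 0.7, -4.1]
opening: 0.176
finger_force: 58.6
```

Request:
send_rows(series=[[[0, 0, 0.1, 0, 0, 0, -1], [0, 0, 0.1, 0, 0, 0, -1], [0, 0, 0, 0, 0, 0, -1]]])

```text
time: 8.38
eef_pos: [0.4905, -0.2724, 0.1202]
tcp_rot: [0.795, 0.606, -0.0, -0.0]
contact_force: [0.4, -0.1, -4.0]
opening: 0.172
finger_force: 58.6
```

Request:
send_rows(series=[[[0, 0, 0.1, 0, 0, 0, -1], [0, 0, 0, 0, 0, 0, -1]]])

```text
time: 8.62
eef_pos: [0.4906, -0.2725, 0.1196]
tcp_rot: [0.795, 0.606, 0.0, 0.0]
contact_force: [-0.3, 0.2, -3.9]
opening: 0.178
finger_force: 58.7
```

Request:
send_rows(series=[[[0, 0, 0.1, 0, 0, 0, -1], [0, 0, 0, 0, 0, 0, -1]]])

```text
time: 8.88
eef_pos: [0.4909, -0.2728, 0.1196]
tcp_rot: [0.795, 0.606, 0.0, 0.0]
contact_force: [-2.1, 2.0, 3.6]
opening: 0.173
finger_force: 59.5
```

Request:
send_rows(series=[[[0, 0, 0.1, 0, 0, 0, -1], [0, 0, 0, 0, 0, 0, -1]]])

```text
time: 9.12
eef_pos: [0.4912, -0.273, 0.1196]
tcp_rot: [0.795, 0.606, 0.0, 0.001]
contact_force: [-3.8, 3.1, 8.7]
opening: 0.181
finger_force: 60.0
```

Request:
send_rows(series=[[[0, 0, -0.1, 0, 0, 0, -1], [0, 0, 0, 0, 0, 0, 0], [0, 0, 0, 0, 0, 0, 0.5], [0, 0, 0, 0, 0, 0, 1], [0, 0, 0, 0, 0, 0, 1], [0, 0, 0, 0, 0, 0, 1], [0, 0, 0, 0, 0, 0, 1]]])

```text
time: 10.0
eef_pos: [0.4905, -0.2725, 0.1183]
tcp_rot: [0.795, 0.606, 0.0, 0.0]
contact_force: [0.7, 0.7, -0.0]
opening: 1.0
finger_force: 0.0
```

Request:
send_rows(series=[[[0, 0, -1, 0, 0, 0, 1], [0, 0, -2, 0, 0, 0, 1], [0, 0, -3, 0, 0, 0, 1], [0, 0, -4, 0, 0, 0, 1], [0, 0, -4, 0, 0, 0, 1], [0, 0, 0, 0, 0, 0, 1]]])

```text
time: 10.75
eef_pos: [0.4924, -0.2739, 0.264]
tcp_rot: [0.795, 0.606, 0.001, 0.005]
contact_force: [-0.4, -0.5, -0.2]
opening: 1.001
finger_force: 0.0
```

```bash
cat > m2.py <<'E'
from h import *
import sys
a=look('scene',sys.argv[1]+'s.png');b=look('top',sys.argv[1]+'t.png');s=b['s']
print(s['eef_pos'],s['opening'],s['time'])
cv2.imwrite('pics/'+sys.argv[1]+'.png',cv2.hconcat([cv2.resize(b['img'][120:250,175:305],(400,400),interpolation=2),cv2.resize(a['img'][225:335,160:270],(400,400),interpolation=2)])[:,:,::-1])
E
python3 m2.py k1
python3 - <<'E'
from h import *
b=load('t0.npz')
P=[onz(b,u,v,.05) for u,v in[(185,139.4),(326.4,139.4),(327,234.4),(183,234)]]
for p in P: print(p)
E
```

```text
[ 0.49131603 -0.27310146  0.2609698 ] 1.0025332219816387 10.8
[0.65177002 0.11655788 0.05      ]
[ 0.6517174  -0.19016754  0.05      ]
[ 0.44627743 -0.19016388  0.05      ]
[0.44579429 0.11411126 0.05      ]
```

View pics/k1.png

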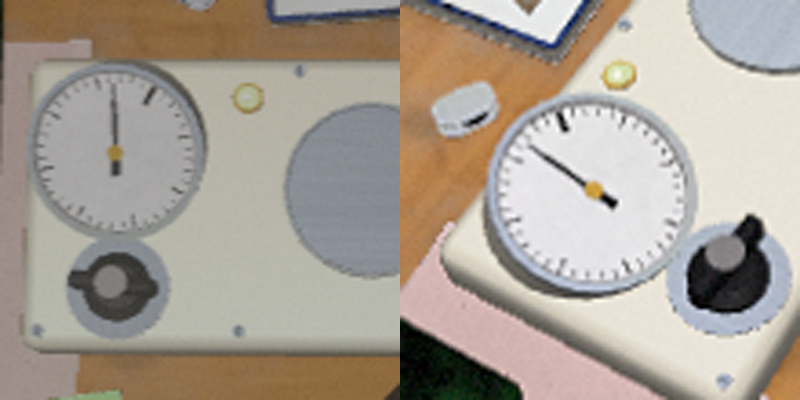

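The plate is empty: the pointer tip is at crop (113,82) in the left panel, nearly twelve o'clock, and the zero mark is at (150,95). The knob cap is at (111,281) on the left and (724,252) on the right, with the wing from (70,280) to (157,290).

```bash
cat > m3.py <<'E'
from h import *
import sys
n=np.array([-.342,0,.940]);N=sys.argv[1]
C0=np.array([.562,.049,.074])
up=np.array([.940,0,.342]);rt=np.array([0,-1,0])
for f in('s','t'):
    c=load(N+f+'.npz')
    # polar unwrap about dial centre (rays/projection of card-plane points): darkness vs angle
    # refine centre from brass hub
    hsv=cv2.cvtColor(c['img'],cv2.COLOR_RGB2HSV).astype(int);p=proj(c,C0).round().astype(int)
    w=hsv[p[1]-12:p[1]+13,p[0]-12:p[0]+13];m=(w[...,1]>110);
    yy,xx=np.nonzero(m);hub=np.array([xx.mean(),yy.mean()])+p-12;C=onplane(c,*hub,C0,n)
    print(f,'hub',hub,proj(c,C0),C.round(4))
    th=np.radians(np.arange(-90,90,.5))
    g=c['img'].astype(np.float32).mean(2)
    def prof(r0,r1):
        P=[[proj(c,C+r*(np.cos(t)*up+np.sin(t)*rt)) for r in np.arange(r0,r1,.001)] for t in th]
        P=np.array(P,np.float32);return cv2.remap(g,P[...,0],P[...,1],1).mean(1)
    def peak(v):
        d=np.clip(np.median(v)-v,0,None); k=np.argmax(cv2.GaussianBlur(d[:,None],(1,9),2)); i=slice(max(k-14,0),k+15);e=d[i]*(d[i]>.4*d[k]);return (th[i]*e).sum()/e.sum()
    pt=peak(prof(.015,.036)); v=prof(.039,.053)
    v2=v.copy();v2[abs(th-pt)<float(sys.argv[2])]=np.median(v)
    mk=peak(v2)
    print('pointer',pt.round(4),'mark',mk.round(4),'knob ccw turn',3*(mk-pt))
E
python3 m3.py k1 .08
python3 - <<'E'
from h import *
a=load('k1s.npz');b=load('k1t.npz')
print(tri([(a,249.1,294.3),(b,211.1,211.3)]))
q=lambda x,y:(175+x*.325,120+y*.325)
A=onz(b,*q(70,280),.0755);B=onz(b,*q(157,290),.0755);print(A,B,(A+B)/2)
print(onz(b,*q(120,287),.052))
E
```

```text
s hub [213.05263158 277.        ] [220.4973886  280.58730959] [0.578  0.0517 0.0798]
pointer 0.0036 mark 0.5447 knob ccw turn 1.6234227720274887
t hub [211.85714286 169.28571429] [213.22915972 177.91497079] [0.5791 0.0513 0.0802]
pointer 0.0227 mark 0.567 knob ccw turn 1.6327038465440353
(array([0.490632  , 0.05067427, 0.07993142]), [np.float64(0.018916349741091517), np.float64(0.018916349741285046)])
[0.49171706 0.07922738 0.0755    ] [0.48511511 0.02024019 0.0755    ] [0.48841609 0.04973378 0.0755    ]
[0.4899655  0.04913728 0.052     ]
```

```bash
python3 - <<'E'
from h import *
for f in 'st':
    c=load('k1%s.npz'%f); C0=np.array([.562+.016,.049,.074])
    X=onz(c,212,169.3,.074) if f=='t' else onz(c,213,277,.074); print(X,proj(c,X),proj(c,C0))
    n=np.array([-.342,0,.940]);Y=onplane(c,212,169.3,C0,n);print(Y,(Y-C0)@n)
E
```

```text
[0.58077471 0.04928926 0.074     ] [213. 277.] [214.16675552 277.43787274]
[ 0.72864681 -0.17532571  0.1288098 ] -1.150533782141788e-16
[0.58042799 0.05204252 0.074     ] [212.  169.3] [213.41486647 170.43510534]
[0.58025004 0.05190289 0.07481863] 9.530111354770055e-17
```

Request:
send_rows(series=[[[0, 0, 0, 0, 0, -0.157, 1], [3.0, -0.4, 0, 0, 0, 0, 1], [5, -0.6, 0, 0, 0, 0, 0], [5, -0.6, 0, 0, 0, 0, 0], [5, -0.6, 0, 0, 0, 0, 0], [4, -0.4, 0, 0, 0, 0, 0], [2, -0.2, 0, 0, 0, 0, 0], [0, 0, 0, 0, 0, 0, 0]]])

```text
time: 11.85
eef_pos: [0.4883, -0.0296, 0.2565]
tcp_rot: [0.744, 0.668, -0.001, -0.001]
contact_force: [-0.3, -0.5, -0.6]
opening: 0.505
finger_force: 0.0
```

```bash
sed -i 's/\[.562,.049,.074\]/[.580,.051,.0745]/' m3.py; python3 m3.py k1 .08; python3 - <<'E'
from h import *
c=look('wrist','w2.png');s=c['s'];R=Ro.from_quat(s['tcp_rot']).as_matrix()
print(s['eef_pos'],R.round(3).tolist(),s['qpos'],s['opening'])
for z in(.0605,.0805):
  p=proj(c,[.490,.0505,z]);print(p)
print(R.T@(np.array([.490,.0505,.066])-s['eef_pos'])*100)
E
```

```text
s hub [213.05263158 277.        ] [212.81383898 277.64981066] [0.5804 0.0495 0.0746]
pointer 0.0037 mark 0.5446 knob ccw turn 1.622814246427572
t hub [211.85714286 169.28571429] [212.45045303 169.44979641] [0.5803 0.0522 0.0746]
pointer 0.0228 mark 0.5669 knob ccw turn 1.6323355887073732
[ 0.48834658 -0.02957858  0.25649059] [[0.108, 0.994, -0.003], [0.994, -0.108, 0.001], [0.0, -0.003, -1.0]] [-2.68148251e-01 -1.51284838e-01  1.99188610e+00 -1.49306343e-04
  1.30421097e+00 -1.59752657e-01] 0.5051003142462116
[273.65843183  99.81239068]
[273.23327903  99.65917826]
[ 7.97172386 -0.64063649 19.05415949]
```

View pics/w2.png

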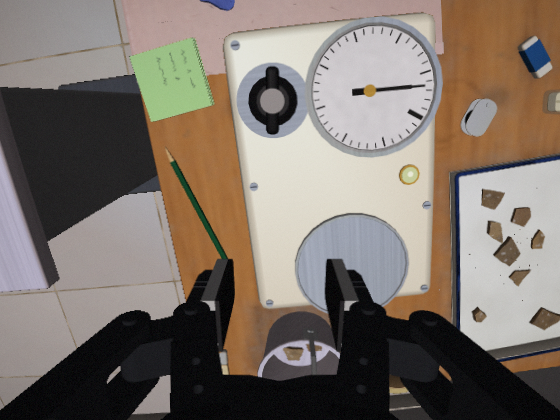

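The wrist view shows the knob at (272,100), with a predicted position of (273,100). The wing is upright in the image (rows 67..131), aligned with tool x, and there is clear space for the fingers. I'll descend and pinch.

Request:
send_rows(series=[[[3, -0.3, 2, 0, 0, 0, 0], [3, -0.3, 2, 0, 0, 0, 0], [2, -0.1, 2, 0, 0, 0, 0], [0, 0, 3, 0, 0, 0, 0], [0, 0, 3, 0, 0, 0, 0], [0, 0, 2.5, 0, 0, 0, 0], [0, 0, 2, 0, 0, 0, 0], [0, 0, 1.3, 0, 0, 0, 0], [0, 0, 0.7, 0, 0, 0, 0], [0, 0, 0, 0, 0, 0, 0]]])

```text
time: 13.15
eef_pos: [0.4912, 0.0491, 0.0731]
tcp_rot: [0.745, 0.667, -0.0, -0.0]
contact_force: [0.8, -0.3, -1.0]
opening: 0.501
finger_force: 0.0
```

Request:
send_rows(series=[[[0.1, 0.1, 0.6, 0, 0, 0, 0], [0, 0, 0, 0, 0, 0, -1], [0, 0, 0, 0, 0, 0, -1], [0, 0, 0, 0, 0, 0, -1], [0, 0, 0, 0, 0, 0, -1], [0, 0, 0, 0, 0, 0, -1]]], force=25)

```text
time: 13.9
eef_pos: [0.4898, 0.0507, 0.0675]
tcp_rot: [0.745, 0.667, -0.003, -0.003]
contact_force: [-7.4, 0.5, 7.3]
opening: 0.13
finger_force: 27.7
```

Request:
send_rows(series=[[[0, -0.1, -0.1, 0, 0, 0, -1], [0, 0, 0, 0, 0, -0.172, -1], [0, 0, 0, 0, 0, -0.172, -1], [0, 0, 0, 0, 0, -0.172, -1], [0, 0, 0, 0, 0, -0.172, -1], [0, 0, 0, 0, 0, -0.172, -1]]])

```text
time: 14.65
eef_pos: [0.4891, 0.0505, 0.0676]
tcp_rot: [0.397, 0.918, -0.001, -0.003]
contact_force: [-5.3, -0.8, 1.1]
opening: 0.13
finger_force: 27.0
```

Request:
send_rows(series=[[[0, 0, 0, 0, 0, -0.172, -1], [0, 0, 0, 0, 0, -0.172, -1], [0, 0, 0, 0, 0, -0.172, -1], [0, 0, 0, 0, 0, -0.172, -1], [0, 0, 0, 0, 0, 0, -1], [0, 0, 0, 0, 0, 0, -1]]])

```text
time: 15.4
eef_pos: [0.4889, 0.05, 0.0676]
tcp_rot: [0.066, 0.998, -0.001, -0.003]
contact_force: [-5.3, -2.5, 1.1]
opening: 0.129
finger_force: 27.0
```

```bash
python3 m2.py k2; python3 m3.py k2 .02; python3 -c "
from h import *
R=Ro.from_quat(ctrl.get_state()['tcp_rot']).as_matrix();print(np.arctan2(R[1,1],R[0,1]))"
```

```text
[0.48891021 0.0500626  0.0675785 ] 0.13345066622141474 15.45
s hub [214.55 276.4 ] [212.81383898 277.64981066] [0.5787 0.0465 0.074 ]
pointer -0.1196 mark 1.4655 knob ccw turn 4.755520658274522
t hub [211.54545455 168.90909091] [212.45045303 169.44979641] [0.5811 0.0529 0.0749]
pointer 0.0513 mark -1.5488 knob ccw turn -4.800277003487987
1.4383356013085464
```

View pics/k2.png

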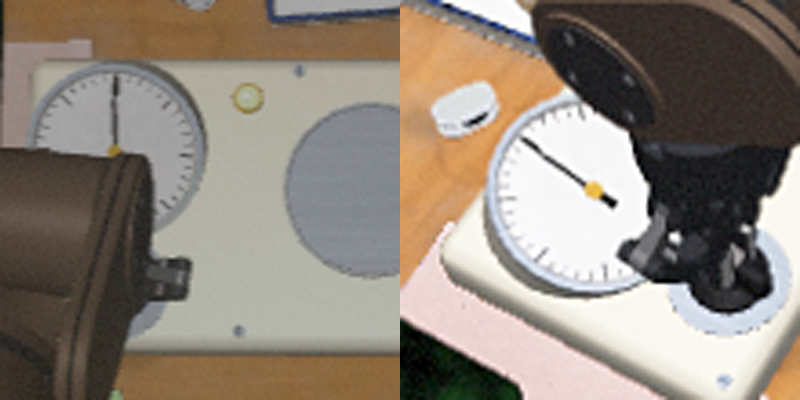

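The pointer and zero mark are nearly overlapped (left panel (116,75..95), right (525,145)). I'll measure the remainder with the outer ring only, using fixed hubs.

```bash
cat > m4.py <<'E'
from h import *
import sys
up=np.array([.940,0,.342]);rt=np.array([0,-1,0])
HUB={'s':(213.05,277.),'t':(211.86,169.29)};n=np.array([-.342,0,.940]);C0=np.array([.580,.051,.0745])
for N,c0 in((sys.argv[1],float(sys.argv[2])),):
  for f in'st':
    c=load(N+f+'.npz');C=onplane(c,*HUB[f],C0,n);g=c['img'].astype(np.float32).mean(2)
    def prof(r0,r1,t0,w=.11):
        th=np.arange(t0-w,t0+w,.005)
        P=np.array([[proj(c,C+r*(np.cos(t)*up+np.sin(t)*rt)) for r in np.arange(r0,r1,.0005)] for t in th],np.float32)
        v=cv2.remap(g,P[...,0],P[...,1],2).mean(1);d=np.clip(np.percentile(v,70)-v,0,None);d*=d>.4*d.max();return (th*d).sum()/d.sum(),d.max()
    print(N,f,'pointer',prof(.015,.036,0.01),'mark',[prof(a,b,c0) for a,b in((.0395,.0535),(.0485,.0535))])
E
python3 m4.py k1 .555; python3 m4.py k2 .03
```

```text
k1 s pointer (np.float64(0.002757061375186154), np.float32(98.65945)) mark [(np.float64(0.5447984437661151), np.float32(178.0329)), (np.float64(0.5502055235289482), np.float32(188.31567))]
k1 t pointer (np.float64(0.02485459110630677), np.float32(33.260483)) mark [(np.float64(0.5669851039656645), np.float32(93.03441)), (np.float64(0.5655652724016416), np.float32(94.110306))]
k2 s pointer (np.float64(0.0026265965914230335), np.float32(114.35777)) mark [(np.float64(0.029392054193657494), np.float32(192.56595)), (np.float64(0.02945113360111871), np.float32(172.27893))]
k2 t pointer (np.float64(0.02511419721465419), np.float32(33.889748)) mark [(np.float64(0.046702787952159396), np.float32(92.08168)), (np.float64(0.04918865789361324), np.float32(83.64758))]
```

Request:
send_rows(series=[[[0, 0, 0, 0, 0, -0.076, -1], [0, 0, 0, 0, 0, 0, -1], [0, 0, 0, 0, 0, 0, -1]]])

```text
time: 15.88
eef_pos: [0.4889, 0.05, 0.0676]
tcp_rot: [0.028, 1.0, -0.001, -0.003]
contact_force: [-5.7, -2.7, 1.4]
opening: 0.134
finger_force: 27.0
```

```bash
python3 m2.py k3; python3 m4.py k3 .01
```

```text
[0.48892566 0.04999092 0.06759608] 0.13288393864732254 15.925
k3 s pointer (np.float64(0.002522565436387395), np.float32(114.169525)) mark [(np.float64(0.004607541699257418), np.float32(194.51465)), (np.float64(0.00310507970916175), np.float32(185.32594))]
k3 t pointer (np.float64(0.026706248036852197), np.float32(34.10148)) mark [(np.float64(0.03570976323914276), np.float32(84.86153)), (np.float64(0.03310705200761445), np.float32(79.68318))]
```

Request:
send_rows(series=[[[0, 0, 0, 0, 0, 0, -0.5], [0, 0, 0, 0, 0, 0, 0], [0, 0, 0, 0, 0, 0, 0], [0, 0, 0, 0, 0, 0, 0], [0, 0, -1, 0, 0, 0, 0], [0, 0, -3, 0, 0, 0, 0], [0, 0, -5, 0, 0, 0, 0], [0, 0, -5, 0, 0, 0, 0], [0, 0, -5, 0, 0, 0, 0], [0, 0, 0, 0, 0, 0, 0]]])

```text
time: 17.23
eef_pos: [0.494, 0.0502, 0.2649]
tcp_rot: [0.029, 1.0, -0.0, 0.006]
contact_force: [-0.6, 0.8, -0.5]
opening: 0.499
finger_force: 0.0
```

```bash
python3 m2.py k4; python3 m4.py k4 .01
```

```text
[0.49253695 0.05035657 0.26164124] 0.4956494916779418 17.275
k4 s pointer (np.float64(0.0025977798081907306), np.float32(109.990326)) mark [(np.float64(0.004602119932815043), np.float32(194.7277)), (np.float64(0.0032528052294563624), np.float32(188.78638))]
k4 t pointer (np.float64(0.026670255361921618), np.float32(33.094254)) mark [(np.float64(0.03566809138722386), np.float32(84.34398)), (np.float64(0.03295940419606117), np.float32(77.639114))]
```

View pics/k4s.png

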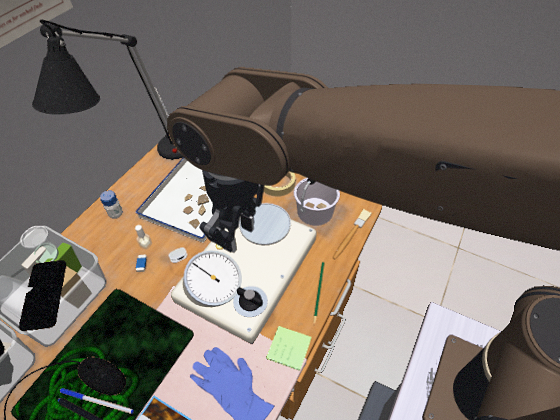

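The pail stands upright on the desk at (315,198) with the sherds inside. The mark lies under the pointer at (192,265), the gripper is clear of the knob, and the other items have not moved.

Request:
send_rows(series=[[[0, 0, 0, 0, 0, 0, 0], [0, 0, 0, 0, 0, 0, 0], [0, 0, 0, 0, 0, 0, 0]]])

```text
time: 17.7
eef_pos: [0.4909, 0.0505, 0.2573]
tcp_rot: [0.029, 1.0, 0.0, -0.001]
contact_force: [-0.7, -0.4, 0.4]
opening: 0.502
finger_force: 0.0
```

```bash
python3 -c "
from plant import ctrl
print(ctrl.sign_off())"
```

```text
the job is handed in; nothing more can be done
None
```

The job is handed in at 17.7 s: the pail stands upright beside the scale with its sherds inside, the zero mark is within about 0.01 rad of the pointer, and the gripper is clear of everything.

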